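Draw the rolling pin out of the half-covered baking box

ROBOT

A 7-joint arm with a two-finger parallel gripper is mounted at the origin on a cart in front of the work surface, level with it; the furniture and walls round the work are solid. World frame = base frame: x ahead of the robot, y to its left, z up, the work surface at z = 0. Lengths are in m, angles in rad, forces in N, time in s.
With the tool pointing down it reaches from about 0.4 to 0.875 m from the base axis. Payload 19.3 kg.
Tool frame: the origin (TCP) lies between the finger pads; the fingertips stand 19 mm ahead of it and the grasp point (between the pads) is the TCP; z points along the fingers, y is the direction in which the jaws open and shut (so a half turn about z gives the same grasp; the last joint's range is limited). The gripper opens to 85 mm and grips with 20 to 120 N. Pads are 22 mm wide; open, the fingers measure 114 mm over their backs; the gripper's body (76 mm by 85 mm) begins 54 mm behind the grasp point. The pads swing forward as they close: fully open they stand 13 mm farther back than shut.
Start: joints at [-1.392, 0.521, -0.036, 1.599, 0.021, 1.021, -0.113], TCP at [0.154, 0.606, 0.25] pointing down, gripper open.
Joint ranges: [-2.91, 2.91], [-0.3, 2.13], [-1.5, 1.42], [0.17, 2.43], [-1.26, 4.41], [0.16, 1.93], [-2.52, 2.52]. Speed limits (rad/s): [1.89, 1.89, 2.39, 2.39, 3.01, 3.01, 3.01].

INTERFACE

Orientations are given as a unit quaternion [w, x, y, z].
In Python, from rig import monitor, viewer, job_done gives the robot as it stands.
- The arm moves only by the tool drive_tool, never from a script. Its argument "rows" is one flat list of numbers, 7 for each row, row after row: the shift along the world's x, y, z in cm, then the turn, a rotation vector about the world's x, y, z in rad, then the closure, from -1 (fully open) to 1 (shut), so that 0 is half open. In form: [x, y, z, wx, wy, wz, fingers, x, y, z, wx, wy, wz, fingers, ...]. A call has 1 to 5 rows; each row is the pose to reach, as a shift and turn from the pose commanded when the call began; what a row does not reach only later rows make up. A row lasts 1/10 s, in which the tool goes at most 50 mm and 8.59 degrees, less where a joint would pass 70% of its speed; a pose out of reach is approached as far as the arm can. A call with a gripper value outside its range is refused whole. The fingers move at their own pace and stop on an object; the grip force is fixed at half the most. Time passes only in rows, so rows that repeat a pose let the fingers close. It gives the time, the measured TCP pose, the force and the opening at its end, in the units of the state.
- monitor.get_state(): the state, without advancing time (a new reading comes with each control period).
- viewer.capture(name): name is "side" or "top"; returns the picture (384x512x3 uint8, blue, green, red); there is no depth.
- viewer.camera_params(name): a dict with "fx", "fy", "cx", "cy" (pixels), "extrinsics" (4x4, takes a point from world to camera coordinates). Camera axes: x right, y down, z forward; pixel columns grow to the right and rows downward; lengths in m; the calibration is good to about 2 mm. A picture is of the moment at which its call begins. camera_params takes no time and is no camera call.
- job_done(): hands the job in, once; it reports no verdict.
Trained networks look in the newest picture that a camera, given by its name, has taken for a name from the list of things; names that differ only in an ending like _2 or _b are one class to them, and where a whole thing is asked for, a point or a joint stands for the part that bears it (a point fixed in the world has none). Each returns a list of dicts, best first, with "confidence" (0 to 1); they miss things now and then, are a little off and sometimes report something else, mostly with a low value. They report only what shows in the picture. A call takes as long as a camera call.
- viewer.outline_of(label, camera): "pixels" (384x512 bool, what is visible of it) and "box" ([left, top, right, bottom] in pixels, round what is visible of it).
The state is a dict: "clock": time; "joint_pos": joint angles; "qd": joint speeds; "tau": joint torques, N m; "position": TCP position; "tcp_rot": TCP orientation; "force": force on the tool from outside, world axes, zero at the start; "moment": the same for the moment, N m; "grip_width": opening from 0.0 (shut) to 1.0 (fully open).
Only numpy, scipy, OpenCV 4.12 (cv2) and the standard library are available. Lean on these libraries where they do the work, as an engineer would, in place of code of your own. Each camera call takes 0.05 s, during which the arm holds its last target.

TASK

Press the pedal on the end of the wooden baking box all the way down to its stop, so that the lid springs open, and then take out the rolling pin: it is longer than the opening, so tilt it and draw it out slantwise, end first, from under the fixed hood. Finish while still holding the pin in the gripper, still, with every part of it at least 6 cm above the top of the box, and leave the things around the box where they are.

Things in the scene. Friction and masses are not known exactly. Their poses are not given: they have to be found in the camera images.
- baking_box: wooden box fixed to the worktop, 140 (x) x 330 (y) x 122 (z) mm; origin under its centre, +x to its back, +y along its length to the pedal end, +z up. Walls 7 to 8 mm, floor top at z=10, inner length y=-157 to 157. Inside, two V cradles 8 mm wide at y=+100 and y=-60, highest points z=64, carry the pin; elsewhere it is free down to the floor
- opening (a point): centre of the opening in the box's top, at rim height (box frame y=56, z=106): 202 mm long (box y=-45 to 157), 126 mm wide, shut at first by the lid; side and end walls there reach z=106
- hood_edge (a point): middle of the lower edge of the fixed hood (box frame y=-45, z=114); the hood (underside z=114, top z=122 mm) covers the box from here to its end at y=-165
- lid (a joint): wooden lid 142 x 206 x 7 mm over the opening, hinged along the hood's edge (box frame y=-45, z=122). 0 = shut and latched; when the pedal is nearly down (about 0.28 rad) the latch lets go, and a spring swings the lid up in about 2 s and folds it back over the hood to 2.95 rad, where it stays
- pedal (a joint): steel rocker pedal on the box's +y end: 0 = up, 0.35 rad = down at its stop. Hinged at box frame y=184, z=60 along the box's x; its spring takes about 4 N at the pad to start and 8 N at the stop; it comes back up when let go
- pedal_pad (a point): top centre of the ribbed black rubber pad (64 x 46 mm, the long side along the box's x) of the pedal, 262 mm from the box's centre and 70 mm above the worktop when up; it goes down about 27 mm. Axes as the box's when the pedal is up
- pin_center (a point): middle of the rolling pin, on its axis: plain light wood, 290 mm long, 34 mm thick over the middle 170 mm, tapering to 26 mm at the ends, about 0.22 kg. It lies along the box's length (its y axis to the pedal end) with its axis 72 mm above the worktop
- pin_left (a point): centre of the pin's end face at the pedal end (+y)
- pin_right (a point): centre of the pin's other end face, under the hood at first
- timer: kitchen timer, 72 x 71 x 62 mm, loose, to be left alone; origin under its centre
- mug: blue mug with a handle, 82 x 117 x 91 mm, loose, to be left alone; origin under its centre
- matchbox: matchbox, 53 x 35 x 14 mm, loose, to be left alone; origin under its centre

How it is judged:
By the outcome, as a careful person would: the job done as asked, in the order asked, and still so for the second after the job is handed in, while the arm keeps its last pose, push and grip.
It also fails if it takes over 51 s, if anything falls off the work surface, if the arm or the gripper's body presses on something with over 40 N, if the wrist force passes 120 N, or if a joint passes its speed limit or range.

## Working session

There is one attempt and no reset: what is moved stays moved. The work goes in short steps, Python scripts to look and compute and a tool call to move; the robot and the scene stay as the last step left them, time stands still between calls to the robot, and variables do not carry over. Pictures are saved under pics/ and viewed, and the job is handed in when it is done.

Besides the shell and the picture viewer there is one more tool, called after ">>>" as a command line: name --argument value ..., lists and objects as JSON in quotes. drive_tool: Moves the arm, as the interface text tells. Its arguments: {"type":"object","properties":{"rows":{"type":"array","items":{"type":"number"}}},"required":["rows"]}

```bash
mkdir -p pics; ls
python3 - <<'E'
from rig import monitor, viewer
import cv2
for n in("side","top"):
    cv2.imwrite(f"pics/{n}0.png",viewer.capture(n)); p=viewer.camera_params(n); print(n,p)
s=monitor.get_state(); print(s)
for l in ["baking_box","lid","pedal_pad","pedal","timer","mug","matchbox","rolling pin"]:
  for c in("side","top"):
    try:
      for o in viewer.outline_of(l,c)[:2]: print(l,c,o["confidence"],o["box"],o["pixels"].sum())
    except Exception as e: print(l,e)
E
```

```text
pics
side {'fx': 417.64258971345157, 'fy': 417.64258971345157, 'cx': 256.60073716318396, 'cy': 190.34866659969018, 'extrinsics': array([[ 9.73566389e-01, -2.28403466e-01, -5.86327529e-04,
        -4.99545129e-01],
       [-1.31469586e-01, -5.58284304e-01, -8.19166884e-01,
         2.51797547e-02],
       [ 1.86773218e-01,  7.97590429e-01, -5.73554943e-01,
         1.26808140e+00],
       [ 0.00000000e+00,  0.00000000e+00,  0.00000000e+00,
         1.00000000e+00]])}
top {'fx': 487.44205666854725, 'fy': 487.44205666854725, 'cx': 252.68353826026458, 'cy': 186.5519011094703, 'extrinsics': array([[ 1.32999505e-03, -9.99964017e-01, -8.37823838e-03,
        -1.96448038e-01],
       [-9.97964390e-01, -7.93046899e-04, -6.37686961e-02,
         4.69543827e-01],
       [ 6.37597572e-02,  8.44599561e-03, -9.97929536e-01,
         1.40005649e+00],
       [ 0.00000000e+00,  0.00000000e+00,  0.00000000e+00,
         1.00000000e+00]])}
{'clock': 0.1, 'joint_pos': array([-1.39222038,  0.52194909, -0.03632096,  1.59992291,  0.02119852,
        1.021077  , -0.11280374]), 'qd': array([-1.45522491e-04, 
[... 996 characters left out ...]
] 82
pedal side 0.38 [229.2, 145.4, 302.9, 253.8] 5921
pedal top 0.82 [155.4, 118.3, 192.3, 145.1] 661
timer side 0.71 [278.4, 260.2, 294.3, 288.6] 317
timer top 0.78 [329.9, 172.6, 356.6, 193.6] 508
mug side 0.73 [234.2, 264.9, 281.6, 314.6] 1415
mug side 0.31 [228.4, 141.2, 302.8, 252.8] 5899
mug top 0.86 [345.3, 190.1, 378.1, 233.4] 948
mug top 0.73 [183.3, 123.6, 272.6, 197.4] 4079
matchbox top 0.8 [312.9, 238.9, 330.7, 255.7] 230
rolling pin it knows: baking_box, hood_edge, lid, matchbox, mug, opening, pedal, pedal_pad, pin_center, pin_left, pin_right, timer
rolling pin it knows: baking_box, hood_edge, lid, matchbox, mug, opening, pedal, pedal_pad, pin_center, pin_left, pin_right, timer
```

View pics/side0.png

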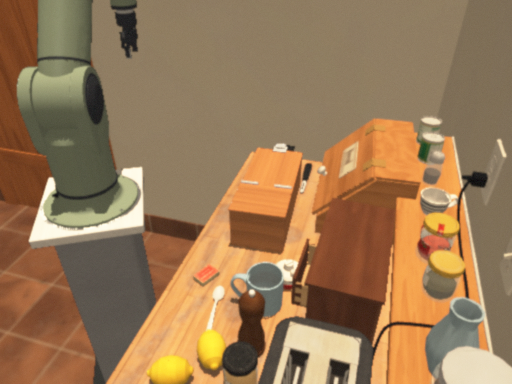

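View pics/top0.png

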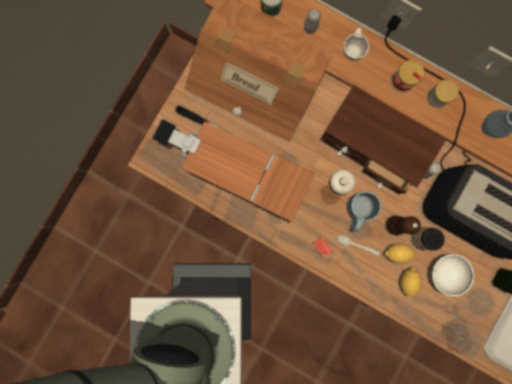

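Side picture: the box sits at about (265,195), with its pedal end at (285,148). Top picture: pedal at (165,133), lid spans (190,130)–(270,165), hood edge at the light line around (262,180). The bread box and a knife are just behind it. Next I'll zoom in.

Run:
```python
import cv2
a=cv2.imread("pics/top0.png")[105:235,140:340]; cv2.imwrite("pics/topz.png",cv2.resize(a,None,fx=4,fy=4,interpolation=2))
a=cv2.imread("pics/side0.png")[130:270,215:345]; cv2.imwrite("pics/sidez.png",cv2.resize(a,None,fx=4,fy=4,interpolation=2))
```

```text
(no output)
```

View pics/topz.png

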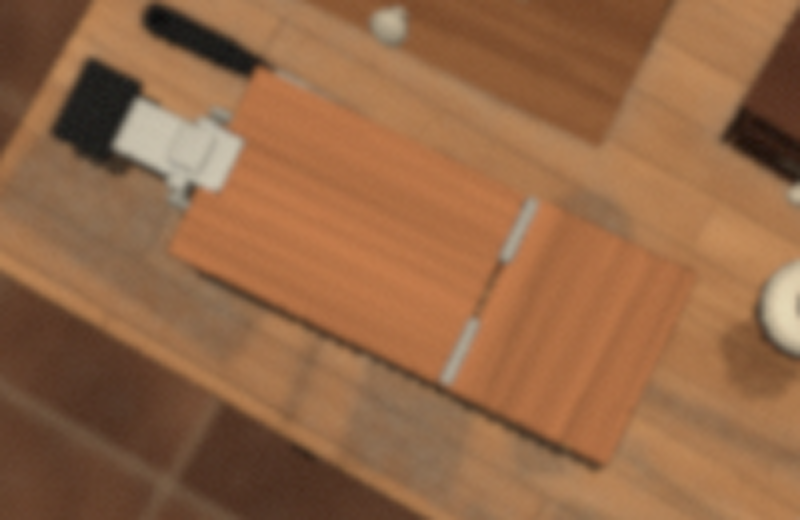

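View pics/sidez.png

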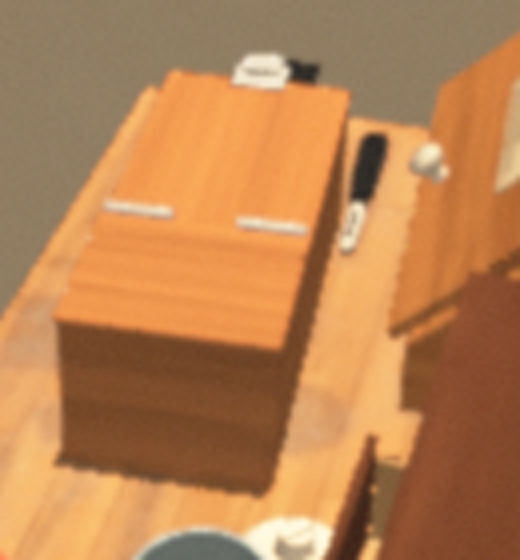

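```bash
cat > h.py <<'E'
import numpy as np
from scipy.optimize import least_squares
from scipy.spatial.transform import Rotation as R
from rig import monitor, viewer
import cv2
P={n:viewer.camera_params(n) for n in("side","top")}
def proj(n,p):
    c=P[n]; q=c["extrinsics"]@np.append(p,1); return np.array([c["fx"]*q[0]/q[2]+c["cx"],c["fy"]*q[1]/q[2]+c["cy"]])
def box2w(v,b): 
    c,s=np.cos(b[2]),np.sin(b[2]); return np.array([b[0]+c*v[0]-s*v[1],b[1]+s*v[0]+c*v[1],v[2]])
def st():
    s=monitor.get_state(); q=s["tcp_rot"]; r=R.from_quat([q[1],q[2],q[3],q[0]])
    return s,r
E
python3 - <<'E'
from h import *
obs=[("top",(256,67),(.071,.161,.122)),("top",(170,252),(-.071,.161,.122)),("top",(692,268),(.07,-.165,.122)),("top",(598,466),(-.07,-.165,.122)),
("top",(532,200),(.06,-.045,.122)),("top",(447,382),(-.06,-.045,.122)),
("side",(60,320),(-.07,-.165,.122)),("side",(280,348),(.07,-.165,.122)),("side",(60,465),(-.07,-.165,0)),("side",(265,493),(.07,-.165,0)),
("side",(348,92),(.071,.161,.122)),("side",(172,70),(-.071,.161,.122))]
def px(n,u): return np.array(u)/4+((140,105) if n=="top" else (215,130))-.4
def f(b): return np.concatenate([proj(n,box2w(v,b))-px(n,u) for n,u,v in obs])
for y0 in(-.5,):
    r=least_squares(f,[.55,.2,y0],loss="soft_l1"); print(r.x,np.degrees(r.x[2])); print(f(r.x).reshape(-1,2).round(1))
b=r.x
for n,v in dict(pad=(0,.262,.07),pin=(0,.02,.072),left=(0,.165,.072)).items(): print(n,box2w(v,b))
for d in[(-.032,.239,.07),(.032,.239,.07),(.032,.285,.07),(-.032,.285,.07)]: print((proj("top",box2w(d,b))-(140,105))*4)
s,r=st(); print(s["position"],r.as_matrix())
E
```

```text
[ 0.50620356 -0.181298   -0.45010444] -25.789084709381278
[[ 1.2 -0.3]
 [-0.6  0.5]
 [ 1.1  2.1]
 [ 2.  -0.3]
 [-0.9  3.1]
 [ 0.9 -2.3]
 [-1.3 -1.6]
 [-0.1 -0.9]
 [ 0.5 -0.9]
 [ 1.8  0.1]
 [ 0.9 -2.4]
 [-0.9 -1.8]]
pad [0.62018917 0.05460724 0.07      ]
pin [ 0.51490475 -0.16328996  0.072     ]
left [ 0.57798839 -0.03273172  0.072     ]
[102.77209827 162.05663393]
[143.34726669  80.72086053]
[84.92252799 52.59772643]
[ 44.24880087 133.76629435]
[0.153925   0.60572482 0.25029796] [[-9.69206942e-01  2.46247648e-01  7.66539705e-06]
 [ 2.46247647e-01  9.69206940e-01 -5.57358001e-05]
 [-2.11541657e-05 -5.21319383e-05 -9.99999998e-01]]
```

Run:
```python
from h import *
obs=[("top",(256,67),(.071,.161,.122)),("top",(170,252),(-.071,.161,.122)),("top",(692,268),(.07,-.165,.122)),("top",(598,466),(-.07,-.165,.122)),
("side",(60,320),(-.07,-.165,.122)),("side",(280,348),(.07,-.165,.122)),("side",(60,465),(-.07,-.165,0)),("side",(265,493),(.07,-.165,0)),
("side",(348,92),(.071,.161,.122)),("side",(172,70),(-.071,.161,.122)),
("top",(105,160),(-.032,.239,.07)),("top",(142,85),(.032,.239,.07)),("top",(92,57),(.032,.285,.07)),("top",(54,135),(-.032,.285,.07))]
def px(n,u): return np.array(u)/4+((140,105) if n=="top" else (215,130))-.4
def f(b): return np.concatenate([proj(n,box2w(v,b))-px(n,u) for n,u,v in obs])
r=least_squares(f,[.55,.2,-.45],loss="soft_l1"); print(r.x,np.degrees(r.x[2])); print(f(r.x).reshape(-1,2).round(1))
b=r.x
print(box2w((0,.262,.07),b))
```

```text
[ 0.50601083 -0.18209804 -0.45050607] -25.812096729383946
[[ 1.6 -0.2]
 [-0.3  0.6]
 [ 1.4  2.2]
 [ 2.3 -0.2]
 [-1.3 -1.4]
 [-0.1 -0.6]
 [ 0.5 -0.7]
 [ 1.8  0.3]
 [ 1.  -2.2]
 [-0.8 -1.7]
 [ 0.1  0.9]
 [ 1.  -0.6]
 [-1.1 -0.7]
 [-1.7  0.1]]
[0.62009117 0.0537614  0.07      ]
```

>>> drive_tool --rows '[3.1,-3.7,0,0,0,-0.118,1,6.2,-7.4,0,0,0,-0.236,1,9.3,-11.1,0,0,0,-0.354,1,12.4,-14.8,0,0,0,-0.472,1,15.5,-18.4,0,0,0,-0.59,1]'

```text
clock: 1.3
position: [0.3099, 0.4201, 0.2505]
tcp_rot: [-0.0, 0.409, 0.912, 0.0]
force: [2.2, 2.0, 0.8]
grip_width: 0.143
```

>>> drive_tool --rows '[3.1,-3.7,0,0,0,-0.118,1,6.2,-7.4,0,0,0,-0.236,1,9.3,-11.1,0,0,0,-0.354,1,12.4,-14.8,0,0,0,-0.472,1,15.5,-18.4,0,0,0,-0.59,1]'

```text
clock: 1.8
position: [0.465, 0.2361, 0.2506]
tcp_rot: [0.0, 0.657, 0.754, 0.0]
force: [0.8, 0.4, -0.0]
grip_width: 0.003
```

>>> drive_tool --rows '[3.1,-3.7,0,0,0,-0.118,1,6.2,-7.4,-2,0,0,-0.236,1,9.3,-11.1,-5,0,0,-0.354,1,12.4,-14.8,-8,0,0,-0.472,1,15.5,-18.3,-11,0,0,-0.59,1]'

```text
clock: 2.3
position: [0.6081, 0.067, 0.1509]
tcp_rot: [0.0, 0.848, 0.53, 0.0]
force: [0.3, 1.5, 0.5]
grip_width: 0.001
```

Run:
```python
from h import *
for n in("side","top"):
    a=viewer.capture(n); o=(140,105,200,150) if n=="top" else (215,100,150,140)
    cv2.imwrite(f"pics/{n}1.png",cv2.resize(a[o[1]:o[1]+o[3],o[0]:o[0]+o[2]],None,fx=4,fy=4,interpolation=2))
s,r=st(); print(s["position"],s["joint_pos"],s["force"],s["grip_width"]); print(r.as_matrix().round(3))
```

```text
[0.60786135 0.0629208  0.14828173] [-0.50079925  0.67219887  0.45092869  1.73984628 -0.37537379  0.82004793
 -0.33282397] [-0.99445462 -0.54202571  0.77151183] 0.00040417504938546875
[[ 0.442  0.897 -0.003]
 [ 0.897 -0.442 -0.004]
 [-0.005 -0.001 -1.   ]]
```

View pics/top1.png

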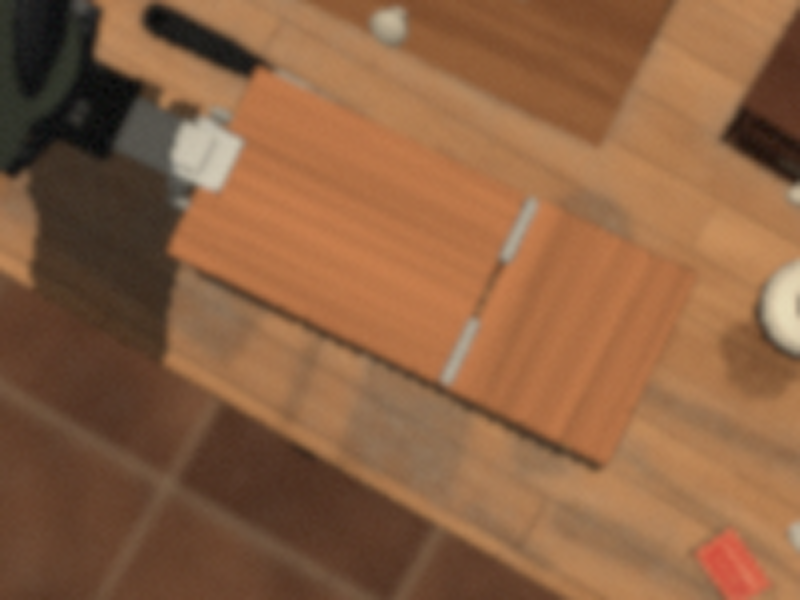

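View pics/side1.png

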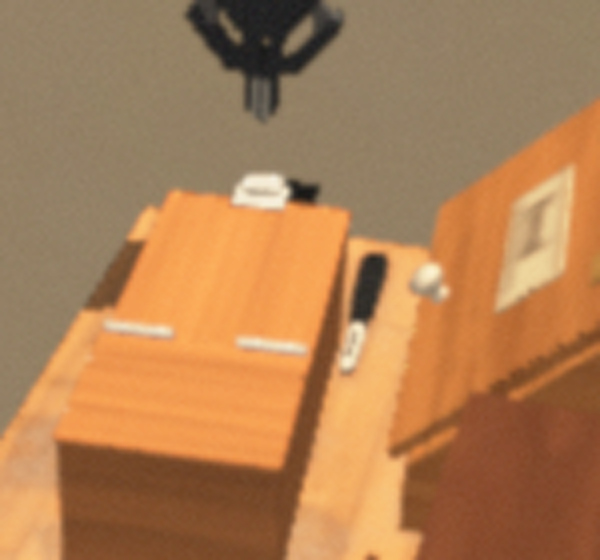

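The closed fingertips hang above the pedal, with the tip at side zoom (262,118), i.e. pixel (280.5,129.5). I'll check that against the calibration.

Run:
```python
from h import *
s,r=st(); print(s["position"]); print(proj("side",s["position"]+r.as_matrix()[:,2]*.019))
b=[.506,-.182,-.4505]
for c in [(0,.262,.07)]: print(proj("side",box2w(c,b)),proj("top",box2w(c,b)))
```

```text
[0.60786135 0.0629208  0.14828173]
[280.52251879 130.13857615]
[284.24870823 147.05376694] [163.7225559  131.84532698]
```

>>> drive_tool --rows '[0.4,-0.3,-1,0,0,0,1,0.8,-0.6,-2.5,0,0,0,1,1.2,-0.9,-4.5,0,0,0,1,1.2,-0.9,-4.5,0,0,0,1]'

```text
clock: 2.8
position: [0.618, 0.0598, 0.1045]
tcp_rot: [-0.001, 0.846, 0.533, -0.001]
force: [-0.7, -0.1, -0.4]
grip_width: -0.0
```

>>> drive_tool --rows '[0.1,-0.4,-1,0,0,0,1,0.1,-0.4,-1.8,0,0,0,1,0.1,-0.4,-2.6,0,0,0,1,0.1,-0.4,-3.2,0,0,0,1,0.1,-0.4,-3.8,0,0,0,1]'

```text
clock: 3.3
position: [0.6202, 0.0553, 0.0688]
tcp_rot: [0.0, 0.846, 0.532, 0.0]
force: [-0.5, -3.4, 8.7]
grip_width: -0.002
```

>>> drive_tool --rows '[0,0,-0.3,0,0,0,1,0,0,-0.6,0,0,0,1,0,0,-0.8,0,0,0,1,0,0,-0.8,0,0,0,1]'

```text
clock: 3.7
position: [0.6204, 0.0549, 0.0622]
tcp_rot: [0.0, 0.847, 0.532, 0.0]
force: [-7.0, -2.1, 30.0]
grip_width: -0.001
```

Run:
```python
from h import *
for n in("top",):
    a=viewer.capture(n); o=(140,75,200,150)
    cv2.imwrite(f"pics/{n}2.png",cv2.resize(a[o[1]:o[1]+o[3],o[0]:o[0]+o[2]],None,fx=4,fy=4,interpolation=2))
s,r=st(); print(s["position"],s["force"])
```

```text
[0.6204027  0.05489682 0.06220497] [-7.94382199 -3.07621941 28.20749047]
```

View pics/top2.png

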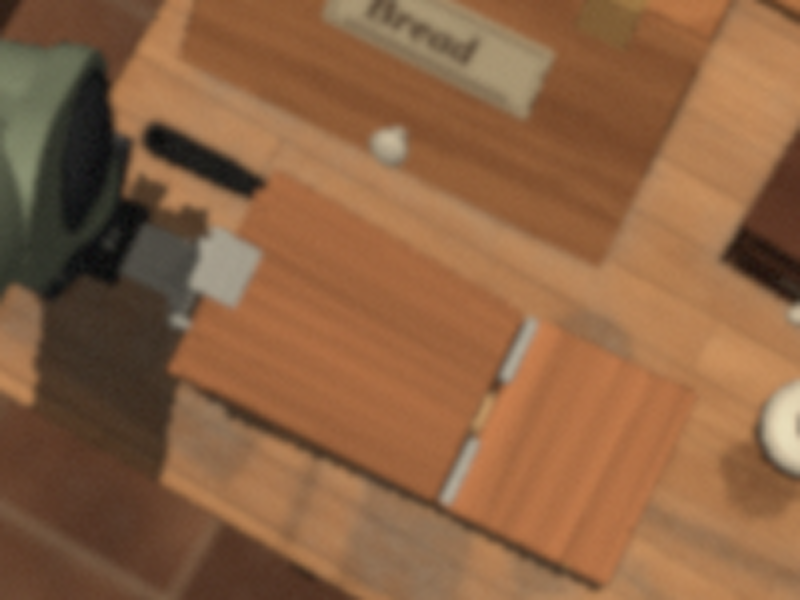

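The lid is starting to rise: the hinge gap near (485,410) shows and the lid's far edge has shifted. The pedal is against its stop. I'll hold briefly.

>>> drive_tool --rows '[0,0,0,0,0,0,1,0,0,0,0,0,0,1,0,0,0,0,0,0,1,0,0,0,0,0,0,1,0,0,0,0,0,0,1]'

```text
clock: 4.25
position: [0.6204, 0.0549, 0.0622]
tcp_rot: [0.0, 0.847, 0.532, 0.001]
force: [-7.8, -2.1, 27.6]
grip_width: -0.001
```

>>> drive_tool --rows '[0,0,2,0,0,0,1,0,0,4,0,0,0,1,0,0,8,0,0,0,1,0,0,12,0,0,0,0.5,0,0,16,0,0,0,0.2]'

```text
clock: 4.75
position: [0.6197, 0.0554, 0.2222]
tcp_rot: [-0.0, 0.846, 0.532, -0.0]
force: [0.0, 0.8, 0.5]
grip_width: 0.331
```

>>> drive_tool --rows '[0,0,2,0,0,0,0,0,0,2,0,0,0,-0.2,0,0,2,0,0,0,-0.2,0,0,2,0,0,0,-0.2,0,0,2,0,0,0,-0.2]'

```text
clock: 5.25
position: [0.6196, 0.0554, 0.2398]
tcp_rot: [-0.0, 0.847, 0.532, -0.001]
force: [-0.2, -0.1, -0.5]
grip_width: 0.593
```

Run:
```python
from h import *
for n in("top","side"):
    a=viewer.capture(n); o=(140,105,200,150) if n=="top" else (200,100,180,150)
    cv2.imwrite(f"pics/{n}3.png",cv2.resize(a[o[1]:o[1]+o[3],o[0]:o[0]+o[2]],None,fx=4,fy=4,interpolation=2))
for l in("pin_center","pin_left","opening","lid"):
    for n in ("top","side"):
        for o in viewer.outline_of(l,n)[:2]: print(l,n,o["confidence"],o["box"],o["pixels"].sum())
s,r=st(); print(s["position"],s["force"],s["grip_width"],s["clock"])
```

```text
pin_center top 0.66 [194.9, 144.8, 258.8, 181.4] 744
pin_center side 0.63 [223.0, 141.6, 302.8, 252.6] 5666
pin_center side 0.44 [264.6, 161.6, 283.0, 186.4] 180
pin_left side 0.51 [225.9, 166.3, 291.1, 183.8] 557
pin_left side 0.44 [263.2, 162.6, 281.4, 183.5] 156
opening top 0.95 [152.0, 117.5, 331.7, 225.6] 7551
opening side 0.76 [223.7, 141.2, 300.2, 252.5] 5612
opening side 0.64 [273.7, 142.5, 296.5, 150.9] 185
lid top 0.61 [250.8, 155.9, 332.4, 226.2] 3655
lid top 0.58 [151.5, 116.6, 331.8, 226.5] 7901
lid side 0.61 [225.4, 163.1, 290.9, 180.5] 484
lid side 0.57 [268.0, 163.6, 280.5, 188.7] 84
[0.62003623 0.0553621  0.24082357] [-0.42858597 -0.40246058 -0.72617331] 0.5990756455048548 5.75
```

View pics/top3.png

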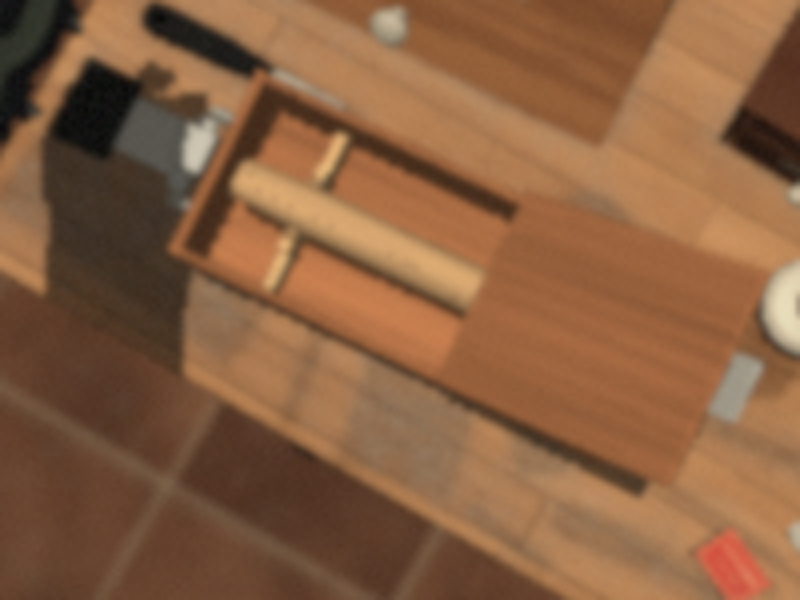

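View pics/side3.png

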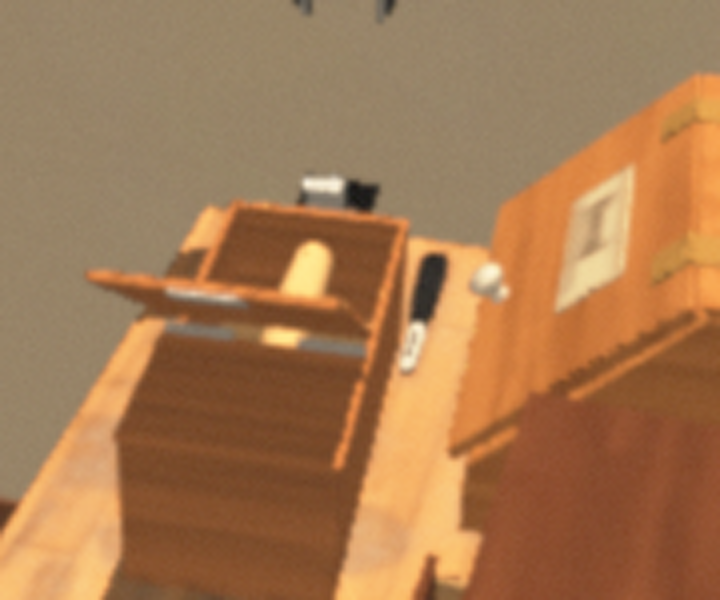

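The top picture shows the lid folded back over the hood and the pin lying in the box. Its left end is at zoom (242,178), its axis leaves under the hood at (475,288), and the cradle crosses at about (305,215). In the side picture the lid is edge-on. I'll compute the pin's position from these.

```bash
cat >> h.py <<'E'
def unproj(n,u,z):
    c=P[n]; E=c["extrinsics"]; d=E[:3,:3].T@np.array([(u[0]-c["cx"])/c["fx"],(u[1]-c["cy"])/c["fy"],1]); o=-E[:3,:3].T@E[:3,3]
    return o+d*(z-o[2])/d[2]
def w2box(p,b):
    c,s=np.cos(b[2]),np.sin(b[2]); d=np.array(p[:2])-b[:2]; return np.array([c*d[0]+s*d[1],-s*d[0]+c*d[1],p[2]])
E
python3 - <<'E'
from h import *
b=np.array([.506,-.182,-.4505])
Z=lambda u:np.array(u)/4+(140,105)-.4
for nm,u,z in [("left",(242,178),.072),("hoodend",(475,288),.072),("cradle b",(337,160),.06),("cradle f",(274,285),.06),("rim b",(262,75),.106),("rim f",(178,252),.106)]:
    p=unproj("top",Z(u),z); print(nm,p.round(4),w2box(p,b).round(4))
s0=lambda u:np.array(u)/4+(200,100)-.4
for u in[(315,250)]:
    p=unproj("side",s0(u),.072); print(p,w2box(p,b))
for n in("top",):
    m=viewer.outline_of("pin_center",n)[0]["pixels"].astype(np.uint8)
    pts=cv2.findNonZero(m).reshape(-1,2).astype(np.float32); print(cv2.minAreaRect(pts))
    vx,vy,x,y=cv2.fitLine(pts,cv2.DIST_L2,0,.01,.01).ravel(); 
    for t in(-25,25):
        p=unproj("top",(x+vx*t,y+vy*t),.072); print(p,w2box(p,b))
s,r=st(); print(s["clock"],w2box(s["position"],b))
E
```

```text
left [ 0.571  -0.0491  0.072 ] [0.0006 0.1479 0.072 ]
hoodend [ 0.4938 -0.2122  0.072 ] [ 0.0022 -0.0325  0.072 ]
cradle b [ 0.5855 -0.1147  0.06  ] [0.0423 0.0951 0.06  ]
cradle f [ 0.4969 -0.0709  0.06  ] [-0.0566  0.0961  0.06  ]
rim b [ 0.6371 -0.0662  0.106 ] [0.0677 0.1613 0.106 ]
rim f [ 0.5154 -0.0099  0.106 ] [-0.0664  0.159   0.106 ]
[ 0.57404047 -0.03775152  0.072     ] [-0.00155601  0.15948262  0.072     ]
((227.9000244140625, 162.7000274658203), (66.63482666015625, 12.074766159057617), 26.56505012512207)
[ 0.56169555 -0.06719689  0.072     ] [0.0001517  0.12759986 0.072     ]
[ 0.50059253 -0.19317127  0.072     ] [-3.82390313e-06 -1.24112019e-02  7.20000000e-02]
5.8 [-0.00069259  0.26334716  0.24082662]
```

>>> drive_tool --rows '[-1.8,-3.7,0,0,0,0,-0.2,-3.6,-7.4,0,0,0,0,-0.2,-5.4,-11.1,-1,0,0,0,-0.2,-7.2,-14.8,-3,0,0,0,-0.2,-8.9,-18.5,-5,0,0,0,-0.2]'

```text
clock: 6.3
position: [0.5303, -0.1309, 0.1906]
tcp_rot: [0.0, 0.846, 0.533, 0.0]
force: [0.9, -0.3, -0.2]
grip_width: 0.603
```

>>> drive_tool --rows '[0,0,-1,0,0,0,-0.2,0,0,-2,0,0,0,-0.2,0,0,-3,0,0,0,-0.2,0,0,-4,0,0,0,-0.2,0,0,-4,0,0,0,-0.2]'

```text
clock: 6.8
position: [0.5308, -0.1287, 0.1495]
tcp_rot: [-0.001, 0.846, 0.533, -0.001]
force: [-0.3, 0.3, 0.4]
grip_width: 0.601
```

Run:
```python
from h import *
for n in("top","side"):
    a=viewer.capture(n); o=(140,105,200,150) if n=="top" else (200,70,180,150)
    cv2.imwrite(f"pics/{n}4.png",cv2.resize(a[o[1]:o[1]+o[3],o[0]:o[0]+o[2]],None,fx=4,fy=4,interpolation=2))
s,r=st(); print(s["position"],s["force"],s["grip_width"],s["clock"],s["joint_pos"].round(2)); print(w2box(s["position"],np.array([.506,-.182,-.4505])))
```

```text
[ 0.53122065 -0.12925973  0.15075478] [0.80704806 0.13165761 0.13496603] 0.5923566327596691 6.9 [-0.2   0.58  0.46  1.91 -0.37  0.73  0.03]
[-0.00025957  0.05845981  0.15075478]
```

View pics/top4.png

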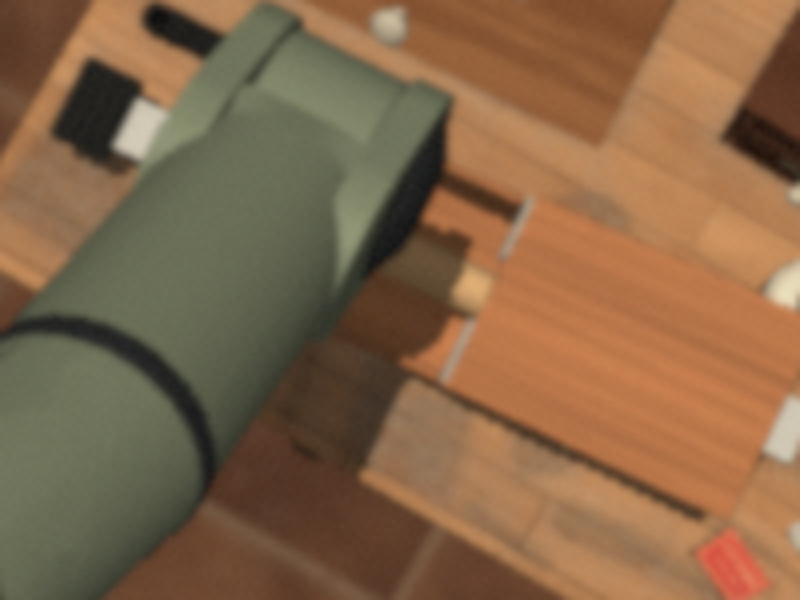

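View pics/side4.png

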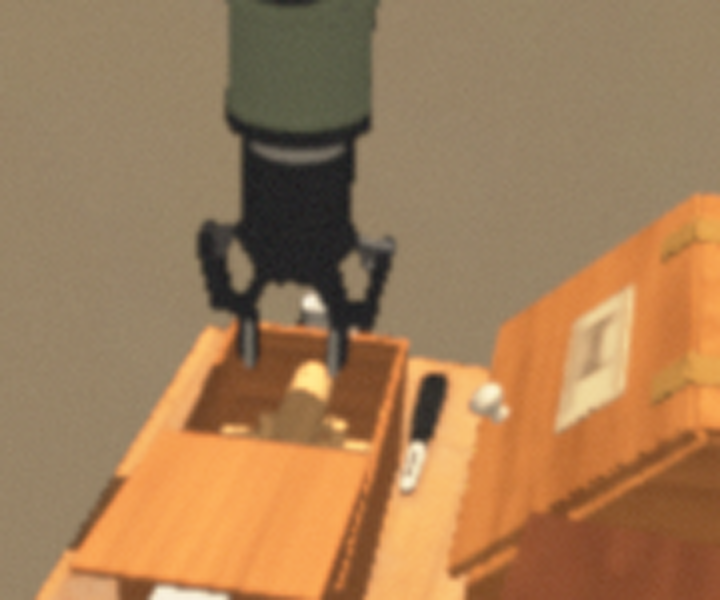

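Fingers straddle the pin centrally (side zoom: tips at 250 and 335, pin at about 310 farther away). The lid is folded flat on the hood. I'll descend now.

>>> drive_tool --rows '[0,0,-1.5,0,0,0,-0.2,0,0,-3,0,0,0,-0.2,0,0,-4.5,0,0,0,-0.2,0,0,-5.2,0,0,0,-0.2,0,0,-5.8,0,0,0,-0.2]'

```text
clock: 7.4
position: [0.5313, -0.1296, 0.0928]
tcp_rot: [0.0, 0.846, 0.532, 0.0]
force: [0.9, -0.2, -0.1]
grip_width: 0.596
```

>>> drive_tool --rows '[0,0,-0.5,0,0,0,-0.2,0,0,-1,0,0,0,-0.2,0,0,-1.5,0,0,0,-0.2,0,0,-1.8,0,0,0,-0.2,0,0,-1.8,0,0,0,-0.2]'

```text
clock: 7.9
position: [0.5309, -0.1297, 0.0745]
tcp_rot: [-0.0, 0.847, 0.532, -0.0]
force: [-0.3, -0.3, 0.5]
grip_width: 0.601
```

>>> drive_tool --rows '[0,0,0,0,0,0,1,0,0,0,0,0,0,1,0,0,0,0,0,0,1,0,0,0,0,0,0,1,0,0,0,0,0,0,1]'

```text
clock: 8.4
position: [0.5318, -0.13, 0.0753]
tcp_rot: [0.001, 0.847, 0.532, 0.001]
force: [3.7, -2.2, 4.9]
grip_width: 0.373
```

>>> drive_tool --rows '[0,0,0.5,0.028,-0.013,0,1,0,0,0.9,0.055,-0.027,0,1,0,-0.1,1.3,0.083,-0.04,0,1,0,-0.1,1.8,0.111,-0.054,0,1,-0.1,-0.1,2.2,0.139,-0.067,0,1]'

```text
clock: 8.9
position: [0.5295, -0.1303, 0.0968]
tcp_rot: [-0.042, 0.844, 0.531, 0.066]
force: [-0.2, -0.3, -2.0]
grip_width: 0.376
```

Run:
```python
from h import *
for n in("top","side"):
    a=viewer.capture(n); o=(140,105,200,150) if n=="top" else (200,70,180,150)
    cv2.imwrite(f"pics/{n}5.png",cv2.resize(a[o[1]:o[1]+o[3],o[0]:o[0]+o[2]],None,fx=4,fy=4,interpolation=2))
s,r=st(); print(s["position"],s["force"],s["moment"],s["grip_width"],s["clock"]); print(w2box(s["position"],np.array([.506,-.182,-.4505])))
print(r.as_matrix().round(3))
```

```text
[ 0.52929847 -0.1314011   0.09702479] [-0.29814765 -0.01750625 -1.07513653] [-0.10987383  0.01656161  0.00449966] 0.37765588827789176 9.0
[-0.00105758  0.05569514  0.09702479]
[[ 0.43   0.901  0.067]
 [ 0.89  -0.435  0.139]
 [ 0.154 -0.    -0.988]]
```

View pics/side5.png

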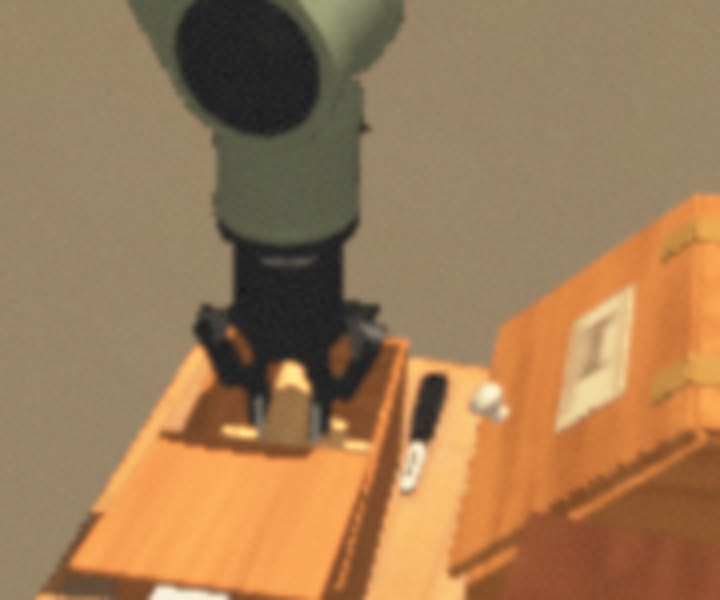

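The pin is held and tilting cleanly: the wrist carries only about its weight, and the pin is visible between the fingers at (290,400). Continuing to about 22°.

>>> drive_tool --rows '[0,-0.1,0.8,0.05,-0.025,0,1,-0.1,-0.2,1.6,0.1,-0.05,0,1,-0.2,-0.4,2.4,0.155,-0.075,0,1,-0.3,-0.6,3.2,0.207,-0.1,0,1,-0.3,-0.6,3.2,0.207,-0.1,0,1]'

```text
clock: 9.5
position: [0.5263, -0.1382, 0.1288]
tcp_rot: [-0.101, 0.832, 0.521, 0.162]
force: [0.2, 0.3, -3.0]
grip_width: 0.372
```

Run:
```python
from h import *
for n in("top","side"):
    a=viewer.capture(n); o=(140,105,200,150) if n=="top" else (200,70,180,150)
    cv2.imwrite(f"pics/{n}6.png",cv2.resize(a[o[1]:o[1]+o[3],o[0]:o[0]+o[2]],None,fx=4,fy=4,interpolation=2))
s,r=st(); print(s["position"],s["force"],s["moment"],s["grip_width"],s["clock"]); print(w2box(s["position"],np.array([.506,-.182,-.4505])))
print(r.as_matrix().round(3),s["joint_pos"].round(2))
```

```text
[ 0.52679256 -0.1365602   0.12829051] [ 0.65525446  0.26263525 -1.50471325] [-0.40055587  0.20817193  0.03078296] 0.3735084142721694 9.6
[-0.00106713  0.04995965  0.12829051]
[[ 0.402  0.901  0.161]
 [ 0.836 -0.434  0.336]
 [ 0.373 -0.    -0.928]] [ 0.3   0.59  0.07  1.96 -0.7   0.69  0.48]
```

View pics/side6.png

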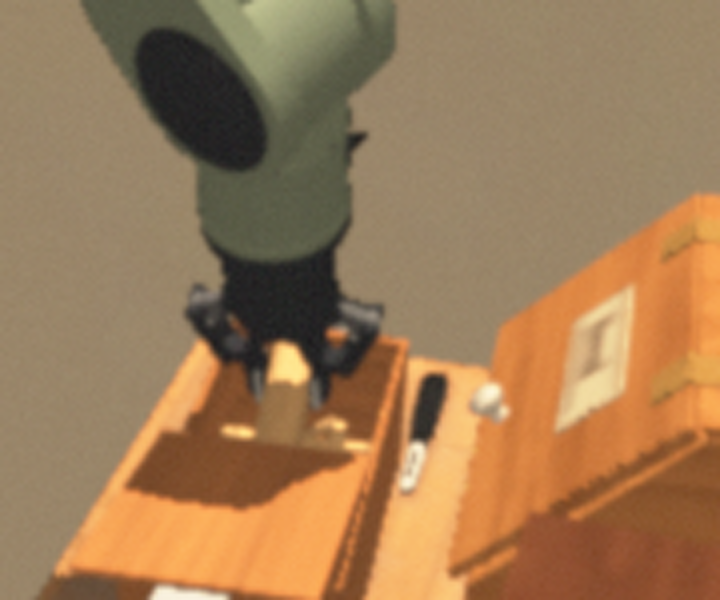

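View pics/top6.png

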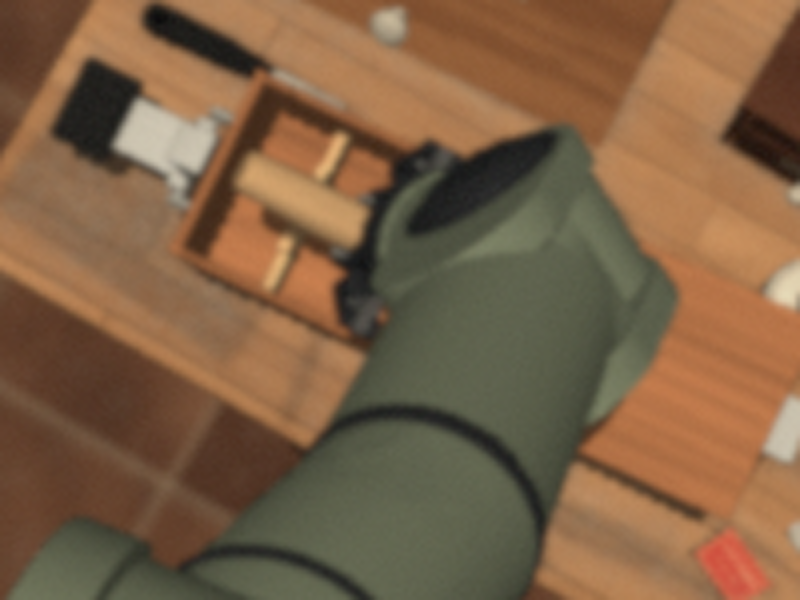

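Run:
```python
from h import *
s,r=st(); M=r.as_matrix()
for L in(.092,-.198):
  p=s["position"]+M[:,0]*L; print(p,(proj("top",p)-(140,105)+.4)*4,(proj("side",p)-(200,70)+.4)*4)
```

```text
[ 0.56381693 -0.05965395  0.1626216 ] [241.91009571 169.38984774] [313.25434977 281.23706181]
[ 0.44710967 -0.30207584  0.05440404] [602.65568087 356.39853017] [235.29076688 623.01706556]
```

The left end agrees with the rigid-grasp prediction: (245,172) seen, (242,169) predicted. Next I'll draw it out along its own axis.

>>> drive_tool --rows '[0.6,1.25,0.56,0,0,0,1,1.2,2.5,1.12,0,0,0,1,2.0,4.18,1.86,0,0,0,1,2.8,5.85,2.61,0,0,0,1,3.2,6.69,2.98,0,0,0,1]'

```text
clock: 10.1
position: [0.56, -0.0662, 0.1592]
tcp_rot: [-0.102, 0.83, 0.524, 0.162]
force: [-0.2, -0.1, -1.2]
grip_width: 0.381
```

>>> drive_tool --rows '[0.6,1.25,0.56,0,0,0,1,1.2,2.5,1.12,0,0,0,1,2.0,4.18,1.86,0,0,0,1,2.8,5.85,2.61,0,0,0,1,3.6,7.5,3.36,0,0,0,1]'

```text
clock: 10.6
position: [0.5952, 0.007, 0.1923]
tcp_rot: [-0.101, 0.831, 0.523, 0.161]
force: [-0.4, 0.6, -1.7]
grip_width: 0.37
```

Run:
```python
from h import *
for n in("top","side"):
    a=viewer.capture(n); o=(120,85,200,150) if n=="top" else (200,70,180,150)
    cv2.imwrite(f"pics/{n}7.png",cv2.resize(a[o[1]:o[1]+o[3],o[0]:o[0]+o[2]],None,fx=4,fy=4,interpolation=2))
s,r=st(); M=r.as_matrix(); print(s["position"],s["force"],s["moment"],s["grip_width"],s["clock"]); b=np.array([.506,-.182,-.4505])
for L in(.092,0,-.198):
  p=s["position"]+M[:,0]*L; print(p,w2box(p,b),(proj("top",p)-(120,85)+.4)*4,(proj("side",p)-(200,70)+.4)*4)
```

```text
[0.59588902 0.00889471 0.19298054] [ 0.39882812  0.4269478  -2.01338868] [-0.43605145  0.18278164  0.04167033] 0.3754530251365133 10.7
[0.63246706 0.0859157  0.22753215] [-0.00280532  0.29625136  0.22753215] [ 77.15031731 124.80770983] [349.67416092 114.21845928]
[0.59588902 0.00889471 0.19298054] [-0.0021978   0.21098814  0.19298054] [209.60190116 192.6513929 ] [330.72569836 199.87922933]
[ 0.51716671 -0.15686786  0.11861946] [-0.00089033  0.02748686  0.11861946] [473.11090092 327.62464536] [284.62953979 408.26724115]
```

View pics/side7.png

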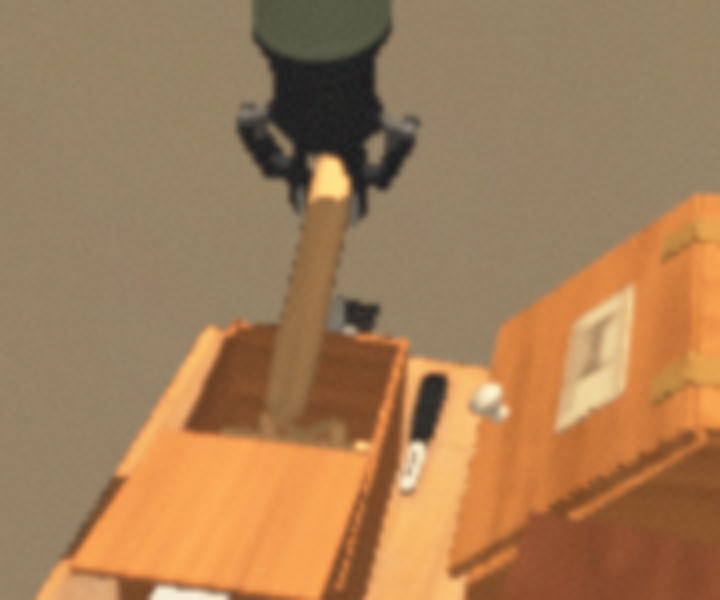

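View pics/top7.png

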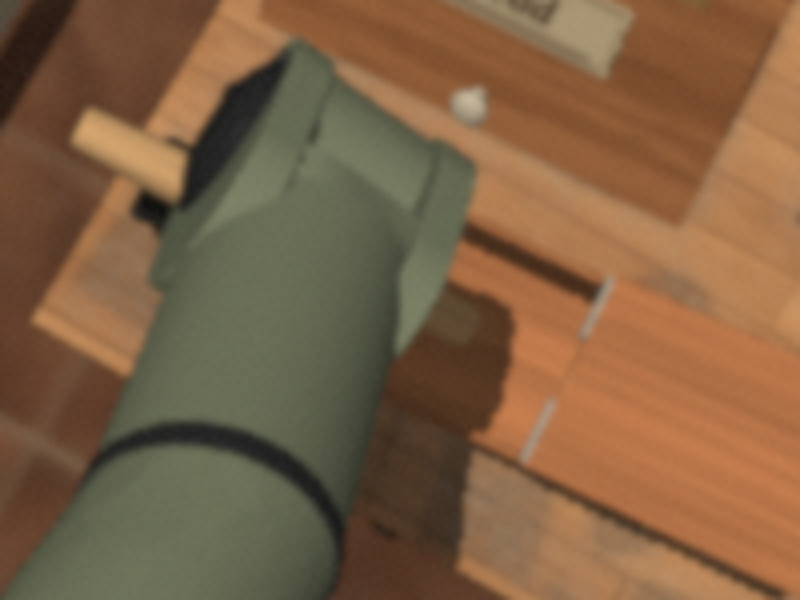

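The right end is clear of the hood: side zoom (285,410), over the opening at box y of about 27 mm. Now straight up.

>>> drive_tool --rows '[0,0,1,0,0,0,1,0,0,3,0,0,0,1,0,0,5,0,0,0,1,0,0,7,0,0,0,1,0,0,9,0,0,0,1]'

```text
clock: 11.2
position: [0.5946, 0.0046, 0.2833]
tcp_rot: [-0.101, 0.831, 0.522, 0.161]
force: [0.2, -0.4, -2.1]
grip_width: 0.376
```

>>> drive_tool --rows '[0,0,2,0,0,0,1,0,0,4,0,0,0,1,0,0,6,0,0,0,1,0,0,7.5,0,0,0,1,0,0,8,0,0,0,1]'

```text
clock: 11.7
position: [0.595, 0.0046, 0.3639]
tcp_rot: [-0.101, 0.831, 0.522, 0.162]
force: [0.2, -0.2, -2.4]
grip_width: 0.375
```

>>> drive_tool --rows '[0,0,0,0,0,0,1,0,0,0,0,0,0,1,0,0,0,0,0,0,1,0,0,0,0,0,0,1,0,0,0,0,0,0,1]'

```text
clock: 12.2
position: [0.5949, 0.0052, 0.3618]
tcp_rot: [-0.102, 0.831, 0.523, 0.162]
force: [0.5, 0.5, -2.1]
grip_width: 0.373
```

Run:
```python
from h import *
for n in("top","side"):
    a=viewer.capture(n); cv2.imwrite(f"pics/{n}8.png",a)
s,r=st(); M=r.as_matrix(); print(s["position"],s["force"],s["moment"],s["grip_width"],s["clock"],abs(s["qd"]).max())
for L in(.092,0,-.198):
  p=s["position"]+M[:,0]*L; print(p,proj("top",p),proj("side",p))
for l in("timer","mug","matchbox"):
  for n in("side","top"):
    for o in viewer.outline_of(l,n)[:1]: print(l,n,o["confidence"],o["box"])
```

```text
[0.59498389 0.00522504 0.36195511] [-0.08754384  0.94195952 -2.18255169] [-0.40900144  0.20798465  0.02489175] 0.3729692074001195 12.3 0.00154878824549434
[0.63193394 0.08210819 0.39641778] [121.65049221  99.61996862] [289.58905431  44.17666048]
[0.59498389 0.00522504 0.36195511] [160.37906519 119.86802595] [284.41535941  65.15222143]
[ 0.51546096 -0.16024086  0.28778544] [236.52383335 159.67800377] [271.6933969  116.73050451]
timer side 0.65 [276.0, 257.5, 296.7, 289.7]
timer top 0.58 [330.4, 172.0, 355.7, 192.7]
mug side 0.94 [230.1, 264.8, 281.5, 316.1]
mug top 0.96 [345.5, 188.8, 380.2, 233.8]
matchbox side 0.59 [263.8, 52.1, 288.2, 119.4]
matchbox top 0.7 [315.2, 238.3, 331.3, 257.6]
```

View pics/side8.png

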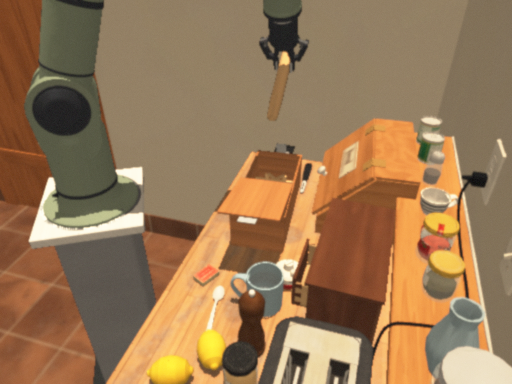

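View pics/top8.png

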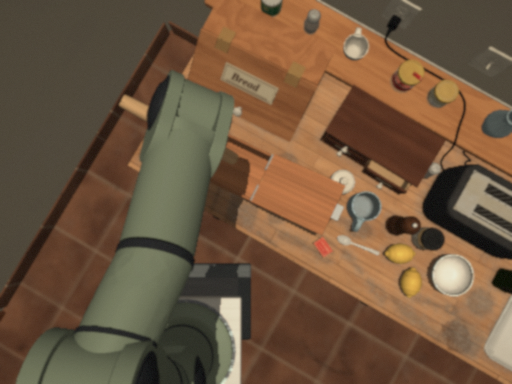

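The pin hangs in the gripper with its lower end at side (272,117), where predicted, at about z = 0.29 m. The lid lies open, and the timer, mug and matchbox are where they were.

```bash
python3 -c "
from rig import job_done
print(job_done())"
```

```text
the job is handed in; nothing more can be done
None
```

I pressed the pedal to its stop, and the lid sprang open and folded back over the hood. I then gripped the pin about 5 cm to the pedal side of its middle, tilted it about 22°, drew it out along its own axis from under the hood, and lifted it straight up. I handed the job in at about 12.5 s of the 51 s allowed, with the arm still and the pin in the gripper.

**Last checks**
- **Pedal stop:** the tool force rose from about 9 N to about 30 N at the expected depth. That was the highest force I read.
- **Grip:** the opening held steady at about 0.37, roughly 32 mm. The wrist carried about 2.2 N, which matches the pin's weight.
- **Height:** the pin's lower end is at about z = 0.29 m by calculation, with its underside near 0.27 m. That is about 15 cm above the box top, and the side picture showed the end where predicted.
- **Things around the box:** in the top view the timer, mug and matchbox were within about 2 pixels of where they started.

**What disagreed**
- **Box fit:** the fitted box position had leftover errors of 1–2 pixels (3–5 mm), so the top view read about 4 mm low along the box. That was harmless here.
- **Matchbox in the side view:** the network's "matchbox" there was really the pin. The picture itself shows the matchbox in place.

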